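# Bring the coping sled up to the router bit and hold the guard open for a height check

## Robot

A 6-joint arm with a two-finger parallel gripper is mounted at the origin on the work surface. World frame = base frame: x ahead of the robot, y to its left, z up, the work surface at z = 0. Lengths are in mm, angles in degrees, forces in N, time in s.
With the tool pointing down it reaches from about 350 to 850 mm from the base axis. Payload 8.1 kg.
Tool frame: the origin (TCP) lies at the very end of the fingers, on their centre line; the grasp point (between the pads) lies 19 mm behind it; z points along the fingers, y is the line along which they close (so a half turn about z gives the same grasp; the last joint's range is limited). The gripper opens to 85 mm and grips with 20 to 120 N. Pads are 22 mm wide; open, the fingers measure 114 mm over their backs; the gripper's body (76 mm by 85 mm) begins 54 mm behind the grasp point. The pads swing forward as they close: fully open they stand 13 mm farther back than shut.
Start: joints at [-80.237, 7.471, 85.268, -0, 87.261, -4.893], TCP at [151.832, -580.476, 231.292] pointing down, gripper open.
Joint ranges: [-169.43, 169.43], [-51.17, 129.36], [1.28, 143.12], [-76.62, 256.62], [0, 156.53], [-152.29, 152.29]. Speed limits (degrees/s): [136.94, 136.94, 159.86, 180, 180, 180].

## Interface

Orientations are given as [roll, pitch, yaw] about the fixed x, y, z axes, in that order (R = Rz(yaw) Ry(pitch) Rx(roll)).
In Python, from bench import r gives the robot as it stands.
- The arm moves only by the shell command python3 -m jog 'ROWS' [FORCE]. ROWS is JSON, a list of rows, each a list of 7 numbers: the turn, a rotation vector about the tool's x, y, z in degrees, then the shift along the tool's x, y, z in mm, then the closure, from -1 (fully open) to 1 (shut), so that 0 is half open. A call has 1 to 5 rows; each row shifts and turns the commanded pose from where the row before left it, along the tool's axes as they then stand; what a row does not reach is not made up. A row lasts 1/10 s, in which the tool goes at most 50 mm and 8.59 degrees, less where a joint would pass 70% of its speed; a pose out of reach is approached as far as the arm can. A call is refused whole if a number of a shift passes 50 or a number of a turn 8.59, either way. A call with a gripper value outside its range is refused whole. The fingers move at their own pace and stop on an object; FORCE is the grip in N (left out, the last holds). Time passes only in rows, so rows that do not move let the fingers close. It gives the time, the measured TCP pose, the force, the opening and the grip force at its end, in the units of the state.
- r.sense(): the state, without advancing time (a new reading comes with each control period).
- r.snapshot(name): name is "scene" or "top"; returns a dict with "pixels" (400x640x3 uint8, red, green, blue), "fx", "fy", "cx", "cy" (pixels), "world_to_cam" (4x4, takes a point from world to camera coordinates). Camera axes: x right, y up, looking along -z (the intrinsics and any distortion apply to the point x, -y, -z); pixel columns grow to the right and rows downward; lengths in mm; the calibration is good to about 2 mm. A picture is of the moment at which its call begins. There is no depth.
- r.hand_in(): hands the job in; it is judged then, once.
The state is a dict: "time": time; "joint_pos": joint angles; "qd": joint speeds; "joint_efforts": joint torques, N m; "tool_pos": TCP position; "tcp_rot": TCP orientation; "ft_force": force on the tool from outside, world axes, zero at the start; "wrist_torque": the same for the moment, N m; "finger_gap": finger opening in mm; "grip_force": force on a finger pad.
Only numpy, scipy, OpenCV 4.12 (cv2) and the standard library are available. Lean on these libraries where they do the work, as an engineer would, in place of code of your own. Each camera call takes 0.05 s, during which the arm holds its last target. There are 200 camera calls.

## Task

I want to check the router bit's height against the gauge line on the stock. With the red see-through bit guard still shut, push the coping sled left along its rail to its next station, the set-up notch by the orange line, without running the stock into the bit. Then lift the guard by its black pull handle and hold it open at 60 degrees from shut: it drops if you let go, so finish while still holding it there, and leave the other things on the bench alone.

Things in the scene. Friction and masses are not known exactly. Their poses are not given: they have to be found in the camera images.
- sled (a joint): travel of the coping sled on its rail (m), growing to the robot's left, towards the bit: 0 load notch, 0.150 set-up notch (the next station), 0.300 run-out notch; starts between 0 and 0.05. A spring plunger under the sled clicks into each V notch and draws the sled home from about 5 mm either side. Leaving a notch takes about 7 N, sliding between them about 2 N. At 0.165 the stock meets the bit
- sled_knob (a point): on the axis of the sled's upright dark wooden push knob, mid-way up its round gripping barrel (32 mm in diameter, 39 mm high with its domed end: its top is 23 mm above this point, a thinner 22 mm neck begins 16 mm below it). Nearest parts: the backer, 41 mm to the left, 32 mm lower; the toggle clamp, 47 mm or more towards the fence, no higher than this point. Axes as router_top
- sled_pointer (a point): tip of the small orange pointer on the robot-side edge of the sled. The sled is an aluminium plate 200 x 160 mm that carries a plywood backer, a red-handled toggle clamp, the clamped stock (wood, 225 x 60 x 22 mm, reaching out towards the fence) and, at its right rear, the push knob
- setup_mark (a point): middle of the orange line (26 x 4 mm) painted on the router top beside the rail, between two white lines. With the sled home in the set-up notch, the pointer stands opposite this line (same y along router_top)
- router_top: the router top, a grey-faced board 400 (x) x 600 (y) x 30 mm screwed to the bench; origin at the centre of its underside. Its x points away from the robot to the fence, its y to the left along rail and fence; turned up to 0.15 rad. The rail (12 mm high) runs along y at x = -0.100; the bit stands at x = 0.065, y = 0.030; the fence, 75 mm high, has its face at x = 0.080
- guard (a joint): angle of the red see-through bit guard (rad): 0 shut (level over the bit, as it starts), growing as its free edge swings up and over towards the fence; 60 degrees is 1.047; it stops at 1.45. Its weight and a light spring shut it; holding it takes about 1 to 2 N at the handle. The guard is a plate 140 mm (y) x 106 mm x 5 mm
- guard_handle (a point): centre of the guard's black pull handle: a round bar 11 mm in diameter, 100 mm long, parallel to the hinge (y of router_top), on two posts 85 mm apart; the bar's centre line is 35 mm above the guard's upper face. It can turn between the fingers as the guard swings
- guard_hinge (a point): centre of the guard's hinge pin, which runs along y of router_top on the fence, 92.5 mm above the bench. With the guard open by an angle a, the handle's centre lies, from here, 85 cos a - 37.5 sin a mm towards the robot (-x of router_top) and 85 sin a + 37.5 cos a mm up
- featherboard_a: orange plastic featherboard, 170 x 60 x 30 mm, lying on the left part of the router top; leave alone
- featherboard_b: orange plastic featherboard, 170 x 60 x 30 mm, lying on the bench to the left; leave alone
- jar: small glass jar with a clip-on lid and brass screws in it, 66 mm in diameter, 84 mm high, on the left part of the router top; leave alone
- sanding_block: wooden sanding block 110 x 65 x 33 mm on the left part of the router top; leave alone
- collet_wrench: flat steel collet wrench 185 mm long, 24 to 40 mm wide, 5 mm thick, lying on top of the fence, right of the guard (origin at the middle of its underside); leave alone
- push_block: yellow push block with a black handle, 240 x 85 x 97 mm, on the bench to the right; leave alone

How it is judged:
By the outcome, as a careful person would: the job done as asked, in the order asked, and still so for the second after the job is handed in, while the arm keeps its last pose, push and grip.
It also fails if it takes over 48 s, if anything falls off the work surface, if the arm or the gripper's body presses on something with over 40 N, if the wrist force passes 120 N, or if a joint passes its speed limit or range.

## Working session

There is one attempt and no reset: what is moved stays moved. The work goes in short steps, Python scripts to look and compute and a shell command to move; the robot and the scene stay as the last step left them, time stands still between calls to the robot, and variables do not carry over. Pictures are saved under pics/ and viewed, at most 11 in all, crops included, and the job is handed in when it is done.

```bash
mkdir -p pics; ls; python3 - <<'E'
from bench import r
import cv2,numpy as np,pickle
for n in("scene","top"):
    s=r.snapshot(n); cv2.imwrite(f"pics/{n}0.png",s["pixels"][:,:,::-1]); pickle.dump(s,open(f"{n}0.pkl","wb"))
    print(n,{k:v for k,v in s.items() if k!="pixels"})
print(r.sense())
E
```

```text
pics
scene {'fx': 362.95773523375743, 'fy': 362.95773523375743, 'cx': 316.8329619796805, 'cy': 199.35437815141117, 'world_to_cam': array([[-2.82503331e-02,  9.99553431e-01, -9.73946313e-03,
        -1.31733997e+01],
       [-7.65024724e-01, -1.53486160e-02,  6.43817981e-01,
         3.82884274e+02],
       [ 6.43380984e-01,  2.56390025e-02,  7.65116691e-01,
        -1.70220307e+03],
       [ 0.00000000e+00,  0.00000000e+00,  0.00000000e+00,
         1.00000000e+00]])}
top {'fx': 411.2335953093999, 'fy': 411.2335953093999, 'cx': 324.10777867710016, 'cy': 195.3264243430113, 'world_to_cam': array([[ 9.17641951e-03, -9.99931696e-01, -7.23848515e-03,
         5.03132366e+00],
       [ 9.93243201e-01,  8.27708414e-03,  1.15755919e-01,
        -5.89427440e+02],
       [-1.15688099e-01, -8.25180104e-03,  9.93251313e-01,
        -1.28324130e+03],
       [ 0.00000000e+00,  0.00000000e+00,  0.00000000e+00,
         1.00000000e+00]])}
{'time': 0.1, 'joint_pos': array([-8.02362792e+01,  7.51070492e+00,  8.53244216e+01,  2.52751688e-04,
        8.72621293e+01, -4.89388596e+00]), 'qd': array([ 0.08178068, -0.11189513, -0.08300127,  0.03307935, -0.05917112,
        0.03590184]), 'joint_efforts': array([ 2.27597113e-03, -5.70951176e+01, -5.01942801e+01, -9.34441141e-05,
        8.06154771e-03, -1.37519461e-05]), 'tool_pos': array([ 151.75376641, -579.96744997,  230.33688758]), 'tcp_rot': array([-1.79903120e+02, -8.54846831e-03,  1.46575873e+01]), 'ft_force': array([-0.13305823,  0.22629148, -0.09771   ]), 'wrist_torque': array([ 0.03651892,  0.01577317, -0.02036495]), 'grip_force': 0.0, 'finger_gap': 85.22680369329281}
```

View pics/scene0.png

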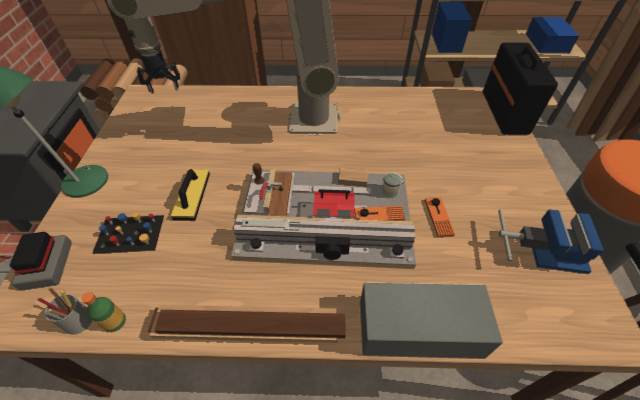

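View pics/top0.png

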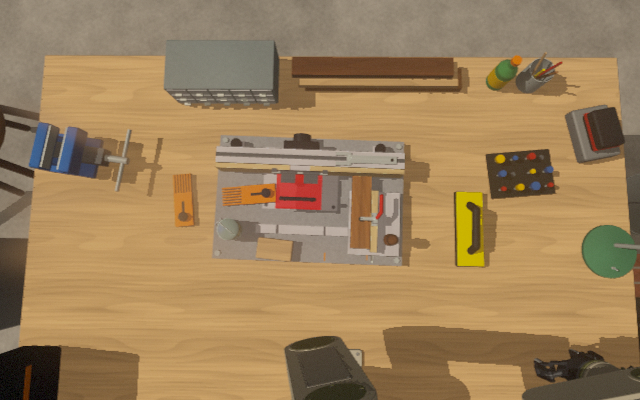

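The scene view looks back at the robot. In the top view the router top spans about (215,137)–(405,265), with the knob near (391,240), the handle bar near (299,199), the pointer near (372,261) and the orange line near (323,258). I'll enlarge both.

```bash
python3 - <<'E'
import cv2
a=cv2.imread("pics/top0.png")[130:275,210:410]; cv2.imwrite("pics/topc.png",cv2.resize(a,None,fx=4,fy=4,interpolation=cv2.INTER_CUBIC))
a=cv2.imread("pics/scene0.png")[155:270,225:425]; cv2.imwrite("pics/scenec.png",cv2.resize(a,None,fx=4,fy=4,interpolation=cv2.INTER_CUBIC))
E
```

```text
(no output)
```

View pics/topc.png

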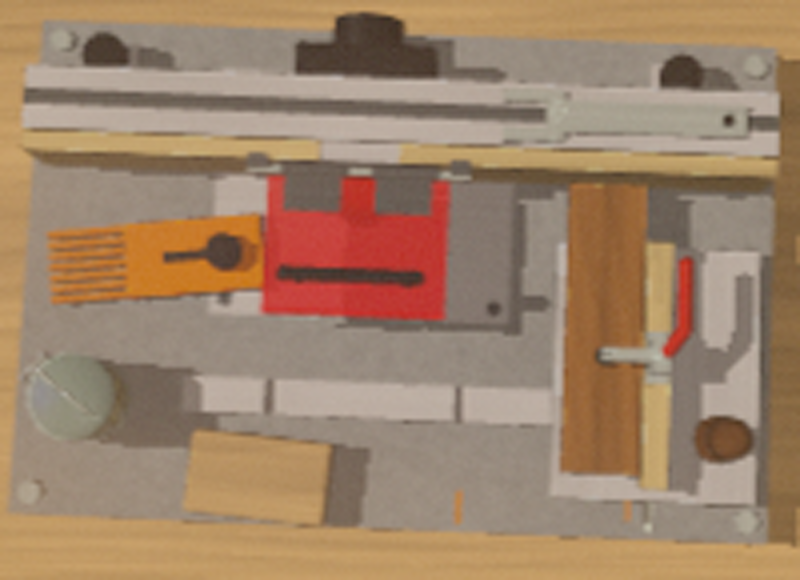

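View pics/scenec.png

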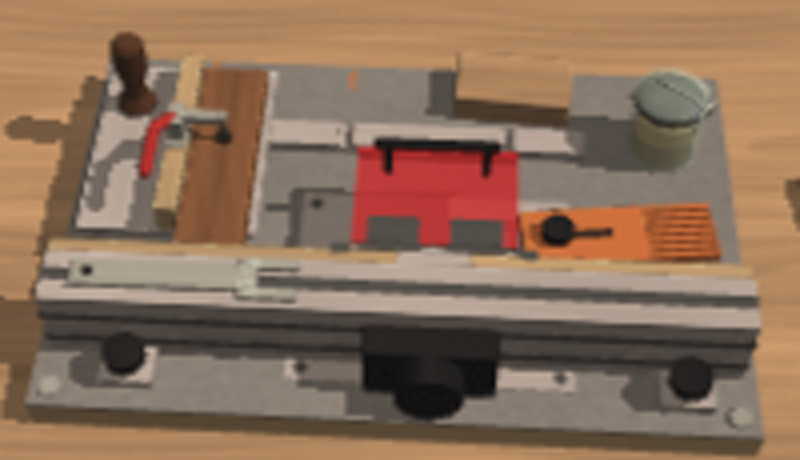

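Top crop: the orange line is at (459,507), the pointer at (628,511), the knob at (724,438) and the handle bar runs (278,272)–(424,279). Scene crop: the knob barrel is around (129,50) and the bar runs (376,145)–(508,147). Guard is shut, and the sanding block sits left of the line. Next I'll turn these into positions.

```bash
cat > h.py <<'E'
import numpy as np,cv2,pickle
def ray(s,px):
    T=s["world_to_cam"];R=T[:3,:3];c=-R.T@T[:3,3]
    d=np.array([(px[0]-s["cx"])/s["fx"],-(px[1]-s["cy"])/s["fy"],-1.])
    return c,R.T@d
def plane(s,px,z):
    c,d=ray(s,px);return c+d*(z-c[2])/d[2]
def tri(s1,p1,s2,p2):
    c1,d1=ray(s1,p1);c2,d2=ray(s2,p2)
    t=np.linalg.lstsq(np.c_[d1,-d2],c2-c1,rcond=None)[0]
    a,b=c1+d1*t[0],c2+d2*t[1];return (a+b)/2,np.linalg.norm(a-b)
def mask(s,box,lo,hi):  # HSV; box x0,y0,x1,y1 -> blobs (area,cx,cy,bbox)
    x0,y0,x1,y1=box;h=cv2.cvtColor(s["pixels"][y0:y1,x0:x1],cv2.COLOR_RGB2HSV)
    m=cv2.inRange(h,lo,hi);n,l,st,ce=cv2.connectedComponentsWithStats(m)
    return sorted([(st[i,4],ce[i,0]+x0,ce[i,1]+y0,*(st[i,:4]+[x0,y0,0,0])) for i in range(1,n)],reverse=True)
E
python3 - <<'E'
from h import *
np.set_printoptions(precision=1,suppress=True)
S=pickle.load(open("scene0.pkl","rb"));T=pickle.load(open("top0.pkl","rb"))
u=lambda x,y,o:np.array([(x+.5)/4-.5+o[0],(y+.5)/4-.5+o[1]])
t=lambda x,y:u(x,y,(210,130)); s=lambda x,y:u(x,y,(225,155))
for a in [(63,40),(757,66),(30,491),(748,521)]: print("screw",plane(T,t(*a),33))
for a in [(49,383),(738,417)]: print("screw scene",plane(S,s(*a),33))
print("mark top",plane(T,t(459,507),30),"scene",plane(S,s(352,80),30))
print("ptr top z42",plane(T,t(628,511),45))
for a,b in [((278,272),(376,145)),((424,279),(508,147))]: print(a)
print("bar ends top z130",plane(T,t(278,272),130),plane(T,t(424,279),130))
print("bar ends scene z130",plane(S,s(376,145),130),plane(S,s(508,147),130))
print("knob",tri(T,t(724,438),S,s(129,42)))
print("orange top",[tuple(np.round(m,1)) for m in mask(T,(315,245,380,268),(5,90,90),(20,255,255))[:4]])
print("orange sc",[tuple(np.round(m,1)) for m in mask(S,(240,168,320,180),(5,110,90),(20,255,255))[:4]])
print("bar top",[tuple(np.round(m,1)) for m in mask(T,(275,190,322,207),(0,0,0),(180,255,75))[:4]])
print("bar sc",[tuple(np.round(m,1)) for m in mask(S,(310,185,358,203),(0,0,0),(180,255,60))[:4]])
print("knob top",[tuple(np.round(m,1)) for m in mask(T,(380,230,402,248),(0,60,0),(20,255,130))[:4]])
print("knob sc",[tuple(np.round(m,1)) for m in mask(S,(248,158,266,190),(0,60,0),(20,255,110))[:4]])
E
```

```text
screw [769.9 334.1  33. ]
screw [ 752.4 -231.1   33. ]
screw [405.1 346.8  33. ]
screw [ 387.  -219.8   33. ]
screw scene [ 753.  -229.3   33. ]
screw scene [772.6 333.3  33. ]
mark top [395.7   7.6  30. ] scene [398.9   8.2  30. ]
ptr top z42 [ 394.3 -124.3   45. ]
(278, 272)
(424, 279)
bar ends top z130 [570.2 142.9 130. ] [565.9  34.4 130. ]
bar ends scene z130 [571.5  36.7 130. ] [571.5 148.7 130. ]
knob (array([ 450.9, -188.7,  129.5]), np.float64(3.851092870602101))
orange top [(np.float64(261.0), np.float64(343.6), np.float64(265.4), np.float64(315.0), np.float64(263.0), np.float64(65.0), np.float64(5.0)), (np.float64(119.0), np.float64(365.5), np.float64(247.0), np.float64(350.0), np.float64(245.0), np.float64(27.0), np.float64(7.0)), (np.float64(17.0), np.float64(324.3), np.float64(256.3), np.float64(323.0), np.float64(253.0), np.float64(3.0), np.float64(8.0)), (np.float64(10.0), np.float64(366.5), np.float64(257.0), np.float64(366.0), np.float64(255.0), np.float64(2.0), np.float64(5.0))]
orange sc [(np.float64(299.0), np.float64(287.3), np.float64(172.2), np.float64(261.0),
[... 832 characters left out ...]
(31.0), np.float64(9.0))]
knob top [(np.float64(154.0), np.float64(390.2), np.float64(239.4), np.float64(383.0), np.float64(234.0), np.float64(16.0), np.float64(12.0)), (np.float64(13.0), np.float64(400.7), np.float64(243.5), np.float64(400.0), np.float64(239.0), np.float64(2.0), np.float64(9.0)), (np.float64(8.0), np.float64(401.0), np.float64(233.5), np.float64(401.0), np.float64(230.0), np.float64(1.0), np.float64(8.0))]
knob sc [(np.float64(155.0), np.float64(257.9), np.float64(173.6), np.float64(253.0), np.float64(163.0), np.float64(12.0), np.float64(21.0)), (np.float64(23.0), np.float64(248.8), np.float64(179.5), np.float64(248.0), np.float64(175.0), np.float64(3.0), np.float64(13.0))]
```

```bash
python3 - <<'E'
from h import *
np.set_printoptions(precision=1,suppress=True)
S=pickle.load(open("scene0.pkl","rb"));T=pickle.load(open("top0.pkl","rb"))
u=lambda x,y,o:np.array([(x+.5)/4-.5+o[0],(y+.5)/4-.5+o[1]])
t=lambda x,y:u(x,y,(210,130)); s=lambda x,y:u(x,y,(225,155))
print("base",plane(S,s(138,98),55))
for z in (90,100,110,120,130,140): print(z,plane(T,t(729,438),z),plane(S,s(129,50),z))
crop=lambda a,o,w:cv2.resize(a[o[1]:o[1]+w[1],o[0]:o[0]+w[0]],None,fx=12,fy=12,interpolation=cv2.INTER_CUBIC)
A=crop(T["pixels"],(378,228),(30,40));B=crop(S["pixels"],(245,158),(30,40))
cv2.imwrite("pics/knob.png",np.hstack([A,B])[:,:,::-1])
E
```

```text
base [ 450.4 -192.3   55. ]
90 [ 451.1 -196.6   90. ] [ 421.5 -200.    90. ]
100 [ 451. -195.  100.] [ 431.5 -197.3  100. ]
110 [ 450.9 -193.4  110. ] [ 441.6 -194.6  110. ]
120 [ 450.8 -191.9  120. ] [ 451.6 -191.8  120. ]
130 [ 450.7 -190.3  130. ] [ 461.6 -189.1  130. ]
140 [ 450.6 -188.7  140. ] [ 471.6 -186.4  140. ]
```

View pics/knob.png

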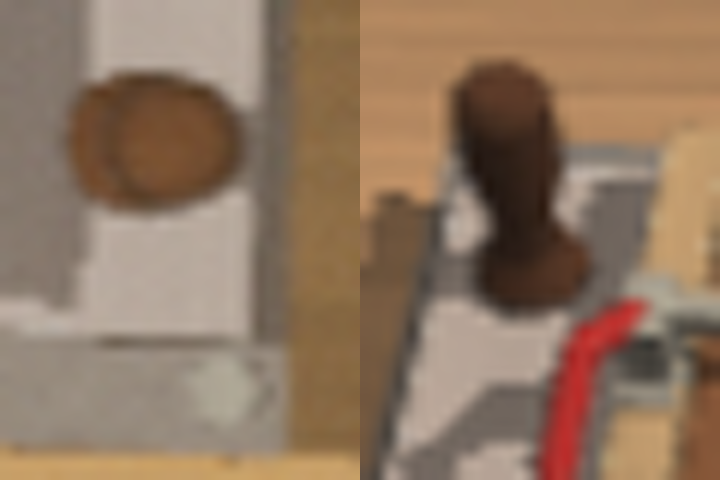

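The knob's barrel centre comes out at about (451,-192,120), and the board's yaw is about -1.8°. I'll turn the tool by 16.4° and start across.

```bash
cat > d.py <<'E'
import sys,numpy as np
from bench import r
from scipy.spatial.transform import Rotation as Q
s=r.sense();p=[float(a) for a in sys.argv[1:]]
R=Q.from_euler('xyz',s["tcp_rot"],degrees=True)
W=Q.from_euler('xyz',p[3:6] if len(p)>3 else s["tcp_rot"],degrees=True)
np.set_printoptions(precision=2,suppress=True)
print("now",s["tool_pos"],s["tcp_rot"],"turn",(R.inv()*W).as_rotvec(degrees=True),"shift in wanted frame",W.inv().apply(np.array(p[:3])-s["tool_pos"]),"shift in present frame",R.inv().apply(np.array(p[:3])-s["tool_pos"]),"F",s["ft_force"],"gap",s["finger_gap"],s["grip_force"],"t",s["time"])
E
python3 -m jog '[[0,0,8.2,0,0,0,-0.5],[0,0,8.2,0,0,0,-0.5],[0,0,0,28,-39,0,-0.5],[0,0,0,28,-39,0,-0.5],[0,0,0,28,-39,0,-0.5]]' 40
python3 d.py 451 -192 175 180 0 -1.8
```

```text
time: 0.6
tool_pos: [239.7, -464.5, 230.5]
tcp_rot: [-179.9, 0.0, -1.8]
ft_force: [0.9, -0.5, -0.3]
finger_gap: 64.2
grip_force: 0.0
now [ 239.75 -464.53  230.47] [-179.93    0.02   -1.82] turn [-0.07  0.02 -0.02] shift in wanted frame [ 202.59 -279.03   55.47] shift in present frame [ 202.53 -279.02   55.77] F [ 0.93 -0.55 -0.28] gap 64.18146464699343 0.0 t 0.6
```

```bash
python3 -m jog '[[0,0,0,28,-39,0,-0.5],[0,0,0,28,-39,0,-0.5],[0,0,0,28,-39,0,-0.5],[0,0,0,28,-39,0,-0.5],[0,0,0,28,-39,0,-0.5]]'
python3 -m jog '[[0,0,0,28,-39,20,-0.5],[0,0,0,28,-39,30,-0.5],[0,0,0,0,0,0,-0.5]]'
python3 d.py 451 -192 105 180 0 -1.8
python3 - <<'E'
from bench import r
import cv2,numpy as np,pickle
f=[]
for n,o in(("scene",(235,130)),("top",(340,200))):
    s=r.snapshot(n); f.append(cv2.resize(s["pixels"][o[1]:o[1]+80,o[0]:o[0]+80],None,fx=5,fy=5,interpolation=cv2.INTER_CUBIC))
cv2.imwrite("pics/k1.png",np.hstack(f)[:,:,::-1])
E
```

```text
time: 1.1
tool_pos: [385.9, -273.6, 231.1]
tcp_rot: [-180.0, 0.0, -1.8]
ft_force: [1.0, 0.3, -0.0]
finger_gap: 64.0
grip_force: 0.0
time: 1.4
tool_pos: [439.2, -199.7, 181.3]
tcp_rot: [-179.7, 0.3, -1.4]
ft_force: [-0.4, 0.2, -0.8]
finger_gap: 64.0
grip_force: 0.0
now [ 439.16 -199.7   181.27] [-179.73    0.28   -1.45] turn [-0.27  0.28  0.35] shift in wanted frame [11.6  -8.07 76.27] shift in present frame [12.01 -7.63 76.25] F [-0.37  0.17 -0.75] gap 63.98772423197204 0.0 t 1.4
```

View pics/k1.png

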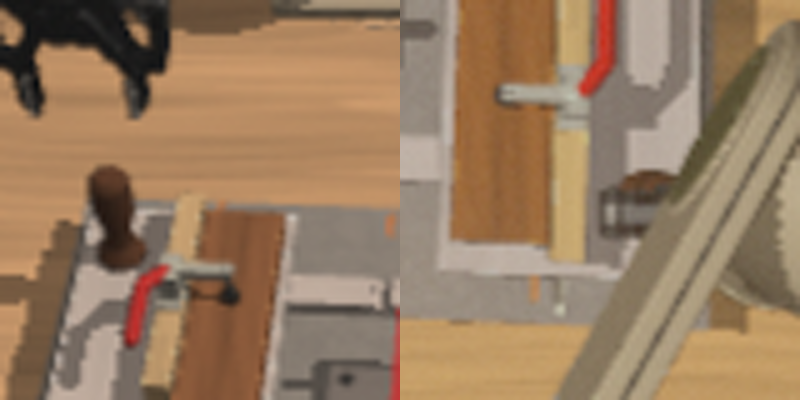

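The fingers hang above and a little robot-side of the knob, straddling it: tips at (35,110) and (140,105) left panel, knob at (110,185). Next I centre the hand, then lower.

```bash
python3 -m jog '[[0,0,0,0,0,0,-0.5],[0,0,0,0,0,0,-0.5]]'
python3 d.py 451 -192 104 180 0 -1.8
```

```text
time: 1.7
tool_pos: [438.9, -206.5, 186.5]
tcp_rot: [179.9, -0.1, -1.8]
ft_force: [0.3, 0.7, 0.5]
finger_gap: 64.2
grip_force: 0.0
now [ 438.93 -206.48  186.5 ] [179.94  -0.07  -1.85] turn [ 0.06 -0.07 -0.05] shift in wanted frame [ 11.61 -14.86  82.5 ] shift in present frame [ 11.5  -14.95  82.5 ] F [0.35 0.73 0.55] gap 64.15763403959032 0.0 t 1.7
```

```bash
python3 -m jog '[[0,0,0,11.5,-15,0,-0.5],[0,0,0,0,0,25,-0.5],[0,0,0,0,0,25,-0.5],[0,0,0,0,0,20,-0.5],[0,0,0,0,0,12,-0.5]]'
python3 -m jog '[[0,0,0,0,0,0,-0.5],[0,0,0,0,0,0,-0.5]]'
python3 d.py 451 -192 104 180 0 -1.8
```

```text
time: 2.2
tool_pos: [450.1, -191.3, 102.5]
tcp_rot: [-180.0, 0.1, -1.9]
ft_force: [0.5, 0.1, 0.4]
finger_gap: 64.3
grip_force: 0.0
time: 2.4
tool_pos: [451.3, -191.2, 104.5]
tcp_rot: [180.0, -0.1, -1.8]
ft_force: [0.4, -0.2, -0.2]
finger_gap: 63.8
grip_force: 0.0
now [ 451.27 -191.24  104.52] [179.97  -0.05  -1.8 ] turn [ 0.03 -0.05 -0.  ] shift in wanted frame [-0.25  0.76  0.52] shift in present frame [-0.25  0.76  0.52] F [ 0.42 -0.15 -0.16] gap 63.82306424351146 0.0 t 2.4
```

```bash
python3 -m jog '[[0,0,0,0,0,0,1],[0,0,0,0,0,0,1],[0,0,0,0,0,0,1],[0,0,0,0,0,0,1],[0,0,0,0,0,0,1]]' 30
python3 -m jog '[[0,0,0,0,0,0,1],[0,0,0,0,0,0,1],[0,0,0,0,0,0,1]]'
python3 - <<'E'
from bench import r
from h import *
s=r.snapshot("top");pickle.dump(s,open("top1.pkl","wb"))
cv2.imwrite("pics/t2.png",cv2.resize(s["pixels"][200:280,310:410],None,fx=6,fy=6,interpolation=cv2.INTER_CUBIC)[:,:,::-1])
E
```

```text
time: 2.9
tool_pos: [451.8, -191.2, 105.1]
tcp_rot: [179.9, -0.1, -1.7]
ft_force: [-2.1, -0.8, 6.5]
finger_gap: 30.8
grip_force: 29.7
time: 3.2
tool_pos: [451.8, -191.2, 105.1]
tcp_rot: [179.9, -0.1, -1.7]
ft_force: [-1.3, -1.6, 5.2]
finger_gap: 31.1
grip_force: 29.7
```

View pics/t2.png

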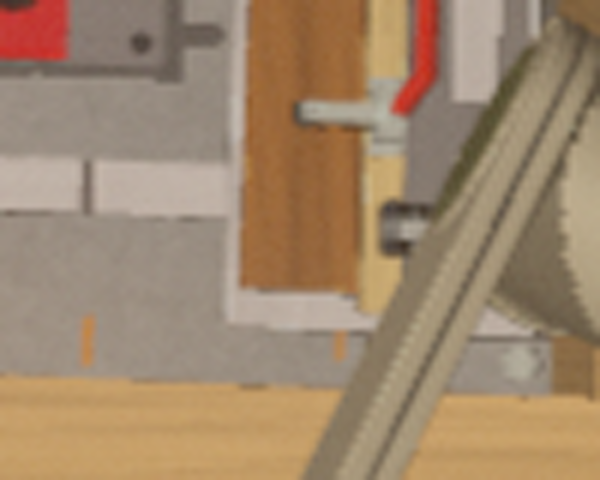

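The knob is gripped (31 mm). The orange line is at crop (88.5,341) and the pointer at (340,345). Next I compute the travel left.

```bash
python3 - <<'E'
from h import *
s=pickle.load(open("top1.pkl","rb"))
yh=np.array([.0314,.9995,0])
hsv=cv2.cvtColor(s["pixels"],cv2.COLOR_RGB2HSV).astype(float)
def cen(x0,y0,x1,y1):
    w=hsv[y0:y1,x0:x1,1];w=np.clip(w-np.median(w)-15,0,None);Y,X=np.mgrid[y0:y1,x0:x1]
    return np.array([(w*X).sum(),(w*Y).sum()])/w.sum()
a=cen(320,253,330,260);b=cen(363,256,371,260);print(a,b)
for z in (35,45,50): print(z,(plane(s,a,30)-plane(s,b,z))@yh)
E
```

```text
[324.1088314  255.97323818] [366.12812813 257.45845846]
35 132.22743324972367
45 131.2765946615864
50 130.80117536751771
```

```bash
python3 -m jog '[[0,0,0,0,-4,0,1],[0,0,0,0,-10,0,1],[0,0,0,0,-14,0,1],[0,0,0,0,-14,0,1],[0,0,0,0,-14,0,1]]'
python3 -m jog '[[0,0,0,0,-14,0,1],[0,0,0,0,-14,0,1],[0,0,0,0,-12,0,1],[0,0,0,0,-10,0,1],[0,0,0,0,-8,0,1]]'
python3 -m jog '[[0,0,0,0,-6,0,1],[0,0,0,0,-2,0,1],[0,0,0,0,0,0,1],[0,0,0,0,0,0,1]]'
cat > m.py <<'E'
from bench import r
from h import *
s=r.snapshot("top")
import sys
cv2.imwrite("pics/%s.png"%sys.argv[1],cv2.resize(s["pixels"][170:280,270:390],None,fx=5,fy=5,interpolation=cv2.INTER_CUBIC)[:,:,::-1])
m=mask(s,(312,250,345,261),(3,70,80),(22,255,255));print([tuple(np.round(i,1)) for i in m[:5]])
E
python3 m.py t3; python3 d.py 455 -60 104 180 0 -1.8
```

```text
time: 3.75
tool_pos: [453.5, -135.8, 105.1]
tcp_rot: [179.8, -0.1, -1.8]
ft_force: [-0.6, -7.1, 5.1]
finger_gap: 30.6
grip_force: 30.3
time: 4.25
tool_pos: [455.4, -77.3, 105.1]
tcp_rot: [179.8, -0.1, -1.7]
ft_force: [-2.8, -6.0, 5.6]
finger_gap: 30.9
grip_force: 30.4
time: 4.65
tool_pos: [455.7, -68.6, 105.0]
tcp_rot: [180.0, -0.1, -1.7]
ft_force: [-1.4, 0.5, 6.6]
finger_gap: 30.3
grip_force: 30.5
[(np.float64(102.0), np.float64(330.4), np.float64(254.4), np.float64(323.0), np.float64(250.0), np.float64(22.0), np.float64(11.0))]
now [455.67 -68.62 105.05] [179.97  -0.13  -1.73] turn [ 0.03 -0.13  0.07] shift in wanted frame [-0.94 -8.59  1.05] shift in present frame [-0.93 -8.6   1.04] F [-1.26  0.98  7.66] gap 31.05180351651666 30.478369686752558 t 4.7
```

View pics/t3.png

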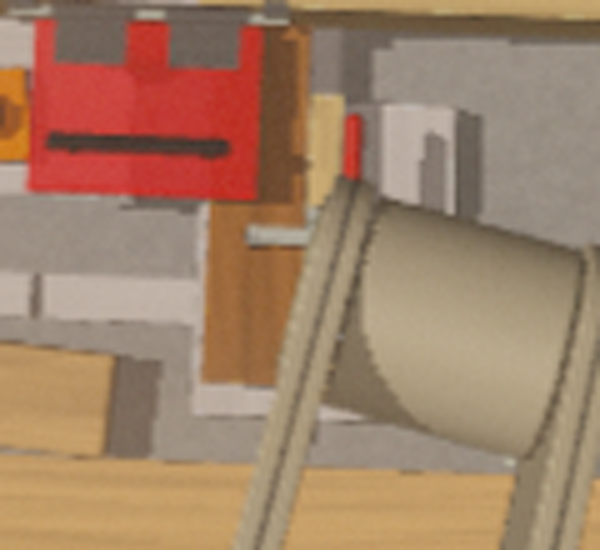

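122 mm done and the arm hides the pointer. I'll step on gently and feel for the plunger.

```bash
for i in 1; do python3 -m jog '[[0,0,0,0,-3,0,1],[0,0,0,0,0,0,1]]'; python3 -m jog '[[0,0,0,0,-2,0,1],[0,0,0,0,0,0,1]]'; python3 -m jog '[[0,0,0,0,-1.5,0,1],[0,0,0,0,0,0,1]]'; python3 -m jog '[[0,0,0,0,-1,0,1],[0,0,0,0,0,0,1]]'; done
```

```text
time: 4.9
tool_pos: [455.8, -65.4, 105.0]
tcp_rot: [180.0, -0.1, -1.7]
ft_force: [-1.5, 1.9, 7.2]
finger_gap: 30.8
grip_force: 30.6
time: 5.1
tool_pos: [455.8, -63.4, 105.1]
tcp_rot: [180.0, -0.1, -1.7]
ft_force: [-1.1, 1.6, 7.7]
finger_gap: 31.0
grip_force: 30.5
time: 5.3
tool_pos: [455.9, -61.9, 105.0]
tcp_rot: [180.0, -0.1, -1.7]
ft_force: [-1.2, 2.7, 7.8]
finger_gap: 30.8
grip_force: 30.5
time: 5.5
tool_pos: [455.9, -61.0, 105.0]
tcp_rot: [180.0, -0.1, -1.7]
ft_force: [-1.2, 0.7, 6.5]
finger_gap: 30.6
grip_force: 30.5
```

The plunger pulls forward and fades near y = -61, so the sled is nearly home. I'll release, lift and look.

```bash
python3 -m jog '[[0,0,0,0,-0.5,0,1],[0,0,0,0,0,0,-0.5],[0,0,0,0,0,0,-0.5],[0,0,0,0,0,0,-0.5],[0,0,0,0,0,0,-0.5]]'
python3 -m jog '[[0,0,0,0,0,-20,-0.5],[0,0,0,0,0,-40,-0.5],[0,0,0,0,0,-40,-0.5],[0,0,0,0,30,-30,-0.5],[0,0,0,0,40,-20,-0.5]]'
python3 -m jog '[[0,0,0,0,40,0,-0.5],[0,0,0,0,40,0,-0.5],[0,0,0,0,20,0,-0.5],[0,0,0,0,0,0,-0.5]]'
python3 m.py t4;python3 d.py 455 -60 104 180 0 -1.8
```

```text
time: 6.0
tool_pos: [454.8, -60.4, 103.4]
tcp_rot: [-180.0, 0.0, -1.7]
ft_force: [0.7, 0.1, -0.3]
finger_gap: 63.6
grip_force: 0.0
time: 6.5
tool_pos: [453.8, -130.4, 256.6]
tcp_rot: [180.0, -0.2, -1.6]
ft_force: [0.7, 0.6, 0.6]
finger_gap: 63.7
grip_force: 0.0
time: 6.9
tool_pos: [449.2, -232.8, 253.2]
tcp_rot: [180.0, 0.0, -1.9]
ft_force: [-0.2, 0.1, -0.2]
finger_gap: 64.1
grip_force: 0.0
[(np.float64(23.0), np.float64(324.0), np.float64(256.7), np.float64(323.0), np.float64(253.0), np.float64(3.0), np.float64(8.0)), (np.float64(4.0), np.float64(329.5), np.float64(250.0), np.float64(328.0), np.float64(250.0), np.float64(4.0), np.float64(1.0)), (np.float64(1.0), np.float64(329.0), np.float64(256.0), np.float64(329.0), np.float64(256.0), np.float64(1.0), np.float64(1.0))]
now [ 449.36 -231.3   253.15] [-179.96    0.04   -1.88] turn [-0.04  0.04 -0.08] shift in wanted frame [   0.26 -171.4   149.15] shift in present frame [   0.12 -171.3   149.26] F [-0.2   0.3  -0.05] gap 64.11673535071424 0.0 t 6.95
```

View pics/t4.png

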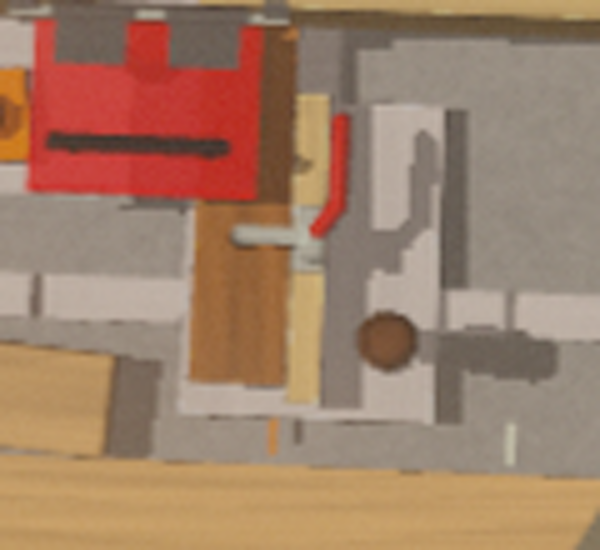

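The pointer now merges with the orange line at (273,435), so the sled is home, and the guard is still shut. Next I turn the hand 90° so it closes across the bar.

```bash
python3 -m jog '[[0,0,-8.5,0,0,0,-0.5],[0,0,-8.5,0,0,0,-0.5],[0,0,-8.5,0,0,0,-0.5],[0,0,-8.5,0,0,0,-0.5],[0,0,-8.5,0,0,0,-0.5]]' >/dev/null
python3 -m jog '[[0,0,-8.5,0,0,0,-0.5],[0,0,-8.5,0,0,0,-0.5],[0,0,-8.5,0,0,0,-0.5],[0,0,-8.5,0,0,0,-0.5],[0,0,-8.5,0,0,0,-0.5]]' >/dev/null
python3 -m jog '[[0,0,-5,0,0,0,-0.5],[0,0,0,0,0,0,-0.5]]'
python3 d.py 570 90 190 180 0 88.2
python3 - <<'E'
from h import *
from bench import r
np.set_printoptions(precision=1,suppress=True)
S=r.snapshot("scene");T=r.snapshot("top")
def bar(s,box,v):
    x0,y0,x1,y1=box;m=(s["pixels"][y0:y1,x0:x1].max(2)<v).astype(np.uint8);Y,X=np.nonzero(m);return X+x0,Y+y0
X,Y=bar(T,(277,193,320,204),110);print("T",X.min(),X.max(),Y.mean(),X.mean()); a=((X.min()+X.max())/2,Y.mean())
X,Y=bar(S,(317,187,354,193),90);print("S",X.min(),X.max(),Y.mean()); b=((X.min()+X.max())/2,Y.mean())
print(plane(T,a,130),plane(S,b,130),tri(T,a,S,b))
E
```

```text
time: 8.15
tool_pos: [450.0, -229.1, 253.5]
tcp_rot: [-180.0, -0.0, 88.4]
ft_force: [-0.6, -0.8, 0.6]
finger_gap: 64.2
grip_force: 0.0
now [ 449.96 -229.11  253.5 ] [-180.     -0.03   88.41] turn [-0.   -0.03  0.21] shift in wanted frame [322.72 109.96  63.5 ] shift in present frame [322.28 111.14  63.66] F [-0.6  -0.79  0.63] gap 64.16471759450116 0.0 t 8.15
T 280 315 198.38679245283018 297.2641509433962
S 317 349 190.75757575757575
[568.4  88.3 130. ] [570.   85.5 130. ] (array([568.6,  87. , 128.6]), np.float64(2.817616213546537))
```

```bash
python3 -m jog '[[0,0,0,40,13.6,0,-0.5],[0,0,0,40,13.6,0,-0.5],[0,0,0,40,13.6,0,-0.5],[0,0,0,40,13.6,0,-0.5],[0,0,0,40,13.6,0,-0.5]]' >/dev/null
python3 -m jog '[[0,0,0,40,13.6,10,-0.5],[0,0,0,40,13.6,20,-0.5],[0,0,0,40,13.6,30,-0.5],[0,0,0,0,0,0,-0.5],[0,0,0,0,0,0,-0.5]]'
python3 d.py 569 88 112 180 0 88.2
```

```text
time: 9.25
tool_pos: [566.8, 85.9, 193.3]
tcp_rot: [-179.8, 0.0, 88.3]
ft_force: [0.0, -0.4, 0.5]
finger_gap: 64.1
grip_force: 0.0
now [566.79  85.89 193.26] [-179.84    0.03   88.29] turn [-0.16  0.03  0.09] shift in wanted frame [ 2.18  2.14 81.26] shift in present frame [ 2.21  2.38 81.25] F [ 0.03 -0.42  0.47] gap 64.14022649217067 0.0 t 9.25
```

```bash
python3 -m jog '[[0,0,0,2.2,2.2,20,-0.5],[0,0,0,0,0,25,-0.5],[0,0,0,0,0,20,-0.5],[0,0,0,0,0,10,-0.5],[0,0,0,0,0,6,-0.5]]'
python3 -m jog '[[0,0,0,0,0,0,-0.5],[0,0,0,0,0,0,0.2],[0,0,0,0,0,0,0.2],[0,0,0,0,0,0,0.2]]' 20
python3 - <<'E'
from bench import r
from h import *
f=[]
for n,o in(("scene",(290,130)),("top",(260,150))):
    s=r.snapshot(n); f.append(cv2.resize(s["pixels"][o[1]:o[1]+80,o[0]:o[0]+80],None,fx=5,fy=5,interpolation=cv2.INTER_CUBIC))
cv2.imwrite("pics/g1.png",np.hstack(f)[:,:,::-1])
E
```

```text
time: 9.75
tool_pos: [570.1, 85.9, 113.8]
tcp_rot: [180.0, 0.0, 88.1]
ft_force: [0.2, 0.2, 0.4]
finger_gap: 64.0
grip_force: 0.0
time: 10.15
tool_pos: [570.6, 86.9, 114.6]
tcp_rot: [179.9, -0.0, 88.3]
ft_force: [-0.3, 0.9, 0.4]
finger_gap: 33.9
grip_force: 0.0
```

View pics/g1.png

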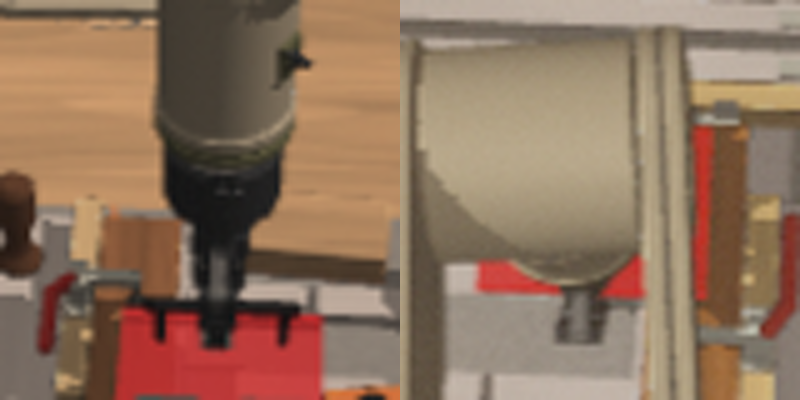

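The finger stands on the fence side of the bar, about mid-way between the posts (left panel: finger (218,340), posts (160,325) and (283,325)). Closing.

```bash
python3 -m jog '[[0,0,0,0,0,0,0.6],[0,0,0,0,0,0,1],[0,0,0,0,0,0,1],[0,0,0,0,0,0,1],[0,0,0,0,0,0,1]]' 25
python3 d.py 570 87 112 180 0 88.2
```

```text
time: 10.75
tool_pos: [568.0, 87.0, 113.7]
tcp_rot: [-179.7, 0.0, 88.3]
ft_force: [-11.9, -0.3, 8.6]
finger_gap: 9.8
grip_force: 25.4
now [568.05  86.98 113.66] [-179.75    0.01   88.27] turn [-0.25  0.01  0.07] shift in wanted frame [0.09 1.95 1.66] shift in present frame [0.08 1.96 1.65] F [-11.85  -0.31   8.64] gap 9.835645062272024 25.40804833173752 t 10.75
```

```bash
python3 -m jog '[[0,0,0,0,-2.5,-1,1],[0,0,0,0,0,0,1],[0,0,0,0,0,0,1]]'
python3 -m jog '[[0,0,0,0,3.6,-7.3,1],[0,0,0,0,4.2,-6.9,1],[0,0,0,0,0,0,1],[0,0,0,0,0,0,1]]'
```

```text
time: 11.05
tool_pos: [568.2, 86.9, 114.4]
tcp_rot: [179.9, -0.0, 88.3]
ft_force: [4.6, 1.0, -5.5]
finger_gap: 10.0
grip_force: 24.6
time: 11.45
tool_pos: [575.5, 86.7, 128.6]
tcp_rot: [180.0, -0.0, 88.3]
ft_force: [4.0, 0.5, -5.7]
finger_gap: 9.9
grip_force: 24.4
```

The handle follows the arc (7.3, 14.2 mm against 7.8, 14.2 for 10°). Continuing.

```bash
python3 -m jog '[[0,0,0,0,4.8,-6.5,1],[0,0,0,0,5.35,-6.1,1],[0,0,0,0,5.85,-5.6,1],[0,0,0,0,6.35,-5.1,1],[0,0,0,0,0,0,1]]'
python3 -m jog '[[0,0,0,0,6.75,-4.5,1],[0,0,0,0,7.1,-3.9,1],[0,0,0,0,7.4,-3.25,1],[0,0,0,0,0,0,1]]'
python3 -m jog '[[0,0,0,0,7.7,-2.6,1],[0,0,0,0,7.85,-1.9,1],[0,0,0,0,6,-1,1],[0,0,0,0,0,0,1],[0,0,0,0,0,0,1]]'
python3 - <<'E'
from bench import r
from h import *
f=[]
for n,o in(("scene",(280,120)),("top",(260,150))):
    s=r.snapshot(n); pickle.dump(s,open(n+"9.pkl","wb")); f.append(cv2.resize(s["pixels"][o[1]:o[1]+100,o[0]:o[0]+80],None,fx=5,fy=5,interpolation=cv2.INTER_CUBIC))
cv2.imwrite("pics/g2.png",np.hstack(f)[:,:,::-1])
s=r.sense();print(s["tool_pos"],s["ft_force"])
E
```

```text
time: 11.95
tool_pos: [598.5, 86.0, 154.1]
tcp_rot: [180.0, -0.0, 88.3]
ft_force: [-7.4, -0.2, 5.7]
finger_gap: 9.9
grip_force: 25.6
time: 12.35
tool_pos: [620.0, 85.3, 166.0]
tcp_rot: [179.9, -0.0, 88.3]
ft_force: [-8.8, -1.0, 8.9]
finger_gap: 9.9
grip_force: 25.9
time: 12.85
tool_pos: [641.2, 84.7, 170.3]
tcp_rot: [179.9, -0.0, 88.3]
ft_force: [-3.2, -0.0, 7.2]
finger_gap: 9.8
grip_force: 26.1
[641.05333427  84.69782047 170.30064476] [-4.61482989 -0.9011869   5.56815767]
```

View pics/g2.png

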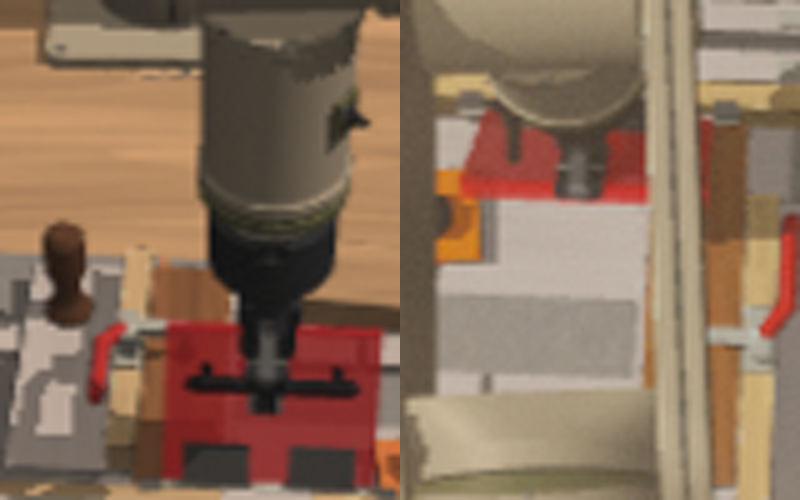

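The guard stands steeply open with the bar held in the fingers (left panel, bar at (272,383)). Now I'll work out the angle from the measured arc and from the views.

```bash
python3 - <<'E'
from h import *
from scipy.optimize import least_squares
P=np.array([(568.2,86.9,114.4),(575.5,86.7,128.6),(598.5,86.0,154.1),(620,85.3,166.0),(641.1,84.7,170.3)])
q=np.c_[P[:,0]*.9995-P[:,1]*.0314,P[:,2]]
a0=np.arctan2(37.5,85);L=np.hypot(85,37.5)
f=lambda v:np.hypot(*(q-v).T)-L
for k in (0,1):
    v=least_squares(lambda v:(np.hypot(*(q[k:]-v).T)-L),q[0]+[85,-37.5]).x
    print(v,f(v),np.degrees(np.arctan2(q[:,1]-v[1],v[0]-q[:,0])-a0))
S=pickle.load(open("scene9.pkl","rb"));T=pickle.load(open("top9.pkl","rb"))
# bar ends in scene crop (188,382),(357,388): intersect with handle arc plane
for e in ((188,382),(357,388)):
    px=((e[0]+.5)/5-.5+280,(e[1]+.5)/5-.5+120)
    for z in (180,185,190): print(e,z,plane(S,px,z).round(1))
E
```

```text
[650.80303072  78.9178169 ] [-0.2273989  -0.16148632  0.42686264  0.5040909  -0.64637244] [-1.29511332  8.58526203 29.85651595 44.98576545 58.29231258]
[650.47568616  78.78499909] [-0.47861901 -0.36630263  0.34051624  0.51016097 -0.55918216] [-1.14136013  8.76327661 30.0669025  45.20241431 58.50481489]
(188, 382) 180 [637.3  34.1 180. ]
(188, 382) 185 [641.6  34.3 185. ]
(188, 382) 190 [645.9  34.4 190. ]
(357, 388) 180 [640.2 141.2 180. ]
(357, 388) 185 [644.5 140.8 185. ]
(357, 388) 190 [648.8 140.3 190. ]
```

The estimates give about 59°, so I'll add roughly one degree.

```bash
python3 -m jog '[[0,0,0,0,1.5,0,1],[0,0,0,0,0,0,1],[0,0,0,0,0,0,1],[0,0,0,0,0,0,1],[0,0,0,0,0,0,1]]'
python3 - <<'E'
from h import *
from bench import r
for i in range(2):
    p=r.sense()["tool_pos"];q=np.array([p[0]*.9995-p[1]*.0314,p[2]])
    a0=np.degrees(np.arctan2(37.5,85))
    for v in ((650.6,78.85),(568.2*.9995-86.9*.0314+85,114.4-37.5)): print(np.degrees(np.arctan2(q[1]-v[1],v[0]-q[0]))-a0)
    s=r.snapshot("top")
print(r.sense()["ft_force"],r.sense()["qd"].round(2))
o=pickle.load(open("top9.pkl","rb"))["pixels"].astype(int);d=np.abs(o-s["pixels"]).sum(2)>90;print(d.sum())
E
```

```text
time: 13.45
tool_pos: [642.4, 84.7, 170.5]
tcp_rot: [179.9, -0.0, 88.3]
ft_force: [-4.0, 0.6, 7.2]
finger_gap: 9.7
grip_force: 26.2
59.24929589545713
59.64201872489942
59.25766703534162
59.650304885542305
[-4.40679003  0.23543877  6.84862084] [-0.06 -0.07 -0.07 -0.11 -0.01  0.  ]
137
```

```bash
python3 -c "
from bench import r
print(r.hand_in())"
```

```text
the job is handed in; nothing more can be done
None
```

The sled is in the set-up notch with its pointer on the orange line, pushed there with the guard shut; the gripper still holds the guard open by its handle at about 60° (measured 59–60°), and I've handed the job in.

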